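# Hang the key in the key cabinet

## Task

Take the key fob out of its wooden stand, reach through the narrow opening of the grey key cabinet without touching the opening's frame and hang the fob by its eyelet on the hook inside. The hook's exact height is not known, so feel for it gently; once the fob hangs on it, draw the hook down with the fob until it meets its stop (so the cabinet registers the key), never forcing it, then let go and leave the fob hanging upright. Only the fob, not the gripper, may touch the cabinet or hook; leave everything else on the worktop where it is.

Things in the scene. Friction and masses are not known exactly. Their poses are not given: they have to be found in the camera images.
- key_fob: Loose grey plastic key fob, 80 g, 150 long, steel key blade pointing down; stands upright in the stand, shoulders on the stand's top. Origin: blade tip; z up along it, y across its width, x through its thickness; same after a half turn about z. Blade z 0 to 42 (5 thick, 12 wide); flat eyelet part z 42 to 86 (6 thick, 34 wide). Balances below the eyelet's upper edge: hangs upright.
- fob_eye (a point): Middle of the upper edge of the fob's eyelet, which hangs on the hook: on the fob's axis, 75.5 mm above the blade tip; axes as the fob's. The eyelet is a through opening along x, 20 wide (y), from 50 above the tip up to a shallow V: its upper edge is 72 above the tip at the sides, 76 in the middle. Below it lies an 8 mm bar (42 to 50).
- fob_grip (a point): A good place to grip, on the fob's axis, 128 mm above the blade tip. The grip tab runs from 86 to 150 above the tip, 18 wide (y), 8 thick (x). In the cabinet the fingers have most room when they close on its 8 mm thickness (along x).
- key_stand: Fixed block of light wood, 70 (x) x 80 (y) x 50 high, with one upright slot in the middle of its top, 8 (x) x 15 (y), 46 deep, that holds the blade (1.5 mm play all round). Origin: centre of its underside, z up. The fob's x lies along the stand's x, give or take the play.
- key_cabinet: Fixed grey sheet-steel key cabinet on the worktop. Origin: at worktop height, under the hook's tip; x points from its front into it, y left, z up. Outside: x -65 to +81, y -92 to +92, 167 high. Inner floor 6 high, back wall from x = 78. Inside are only the hook and its rail and post (x 48 to 61, up to 14 mm above the hook). More than 20 N between fob and cabinet or hook is forcing.
- hook_mean (a point): Where the axis of the hook's bar lies on average with the hook up: 20 mm in (x) from the cabinet's origin, y = 0, 118 high; axes as the cabinet's. A fixed point, it does not follow the hook: the true height is up to 14 mm higher or lower, different each time and not reported.
- hook (a joint): How far the hook is drawn down, m: 0 to 0.002 at the start, 0.012 = lower stop. Slides vertically against about 5 N friction, stays where left; the fob's weight does not move it. Round bar, 7 diameter, along the cabinet's x at y = 0, from x = 43 forward to 3, where its tip (x -4 to +7) turns up, ending 11.5 above the bar's axis. The fob hangs on the bar anywhere from x = 9 to 39.
- cabinet_frame: Frame of the cabinet's opening (origin and axes as the cabinet's): two roof halves, front jambs and sill, 3 mm sheet, edges folded inwards. The opening is 60 wide (y -30 to +30): in the roof, 167 high, from front to back wall, and on down the front (x = -65) to the sill, whose top is 70 high. Neither robot nor fob may touch it (2 N counts).
- eraser: blue and white eraser, 22 x 54 x 12 mm, loose, a bystander; origin at the centre of its underside.
- staple_box: small cardboard staple box, 34 x 60 x 19 mm, loose, a bystander; origin at the centre of its underside.
- binder_clip: black binder clip, 32 x 42 x 24 mm, loose, a bystander; origin at the centre of its underside.
- highlighter: highlighter pen, 20 x 130 x 18 mm, loose, a bystander; origin at the centre of its underside.
- usb_stick: black USB stick, 17 x 56 x 9 mm, loose, a bystander; origin at the centre of its underside.
- glue_stick: upright glue stick, 24 diameter, 88 tall mm, loose, a bystander; origin at the centre of its underside.

How it is judged:
By the outcome, as a careful person would: the job done as asked, in the order asked, and still so for the second after the job is handed in, with the robot touching nothing.
It also fails if it takes over 54 s, if anything falls off the work surface, if the arm or the gripper's body presses on something with over 40 N, if the wrist force passes 120 N, or if a joint passes its speed limit or range.

## Robot

A 6-joint arm with a two-finger parallel gripper is mounted at the origin on a cart in front of the work surface, level with it; the furniture and walls round the work are solid. World frame = base frame: x ahead of the robot, y to its left, z up, the work surface at z = 0. Lengths are in m, angles in rad, forces in N, time in s.
With the tool pointing down it reaches from about 0.2 to 0.875 m from the base axis. Payload 3.4 kg.
Tool frame: the origin (TCP) lies at the very end of the fingers, on their centre line; the grasp point (between the pads) lies 19 mm behind it (manip.grip_point_offset is the z of the grasp point in the tool frame, in m); z points along the fingers, y is the line along which they close (so a half turn about z gives the same grasp; the last joint's range is limited). The gripper opens to 94 mm and grips with 3 to 60 N. Pads are 16 mm wide; open, the fingers measure 119 mm over their backs; the gripper's body (75 mm by 177 mm) begins 78 mm behind the grasp point.
Start: joints at [-1.281, 0.276, 1.505, -0, 1.361, -0.121], TCP at [0.23, -0.527, 0.205] pointing down, gripper open.
Joint ranges: [-2.89, 2.89], [-0.75, 2.08], [0.22, 2.7], [-1.18, 4.32], [0.11, 2.71], [-2.7, 2.7]. Speed limits (rad/s): [2.57, 2.57, 3.14, 3.14, 3.14, 3.14].

## Interface

Orientations are given as a rotation vector (axis times angle).
In Python, from station import status, get_image, camera_model, job_done, outline_of, mark_of, manip gives the robot as it stands. The module is installed in compiled form; this text tells all that it offers.
- The arm moves only by the tool apply_moves, never from a script. Its argument "plan" is a list of rows, each a list of 7 numbers: the shift along the tool's x, y, z in units of 60 mm (1.0 is 60 mm), then the turn, a rotation vector about the tool's x, y, z in units of 8 degrees (1.0 is 8 degrees), then the gripper's target within -1 to 1 (shut at 1, half-way at 0, fully open at -1). In form: [[x, y, z, rx, ry, rz, hand], ...]. A call has 1 to 20 rows; each row is the pose to reach, as a shift and turn from the pose commanded when the call began, along the tool's axes at that moment; what a row does not reach only later rows make up. A row lasts 1/8 s, in which the tool goes at most 62.5 mm and 10.7 degrees, less where a joint would pass 70% of its speed; a pose out of reach is approached as far as the arm can. A call with a gripper value outside its range is refused whole. The fingers move at their own pace and stop on an object; the grip force is fixed at half the most. Time passes only in rows, so rows that repeat a pose let the fingers close. It gives the time, the measured TCP pose, the force, the opening and the grip force at its end, in the units of the state.
- status.get_state(): the state, without advancing time (a new reading comes with each control period).
- get_image(name): name is "side" or "top" or "wrist"; returns the picture (384x512x3 uint8, red, green, blue); there is no depth.
- camera_model(name): a dict with "fov_y" (degrees; the focal length in pixels is half the picture's height over the tangent of half this angle, whatever the lens; pixels are square), "cx", "cy" (the principal point, pixels), "k1" (the pictures are not rectified: a ray, as slopes to the right and down, at radius r is drawn at 1 + k1 r^2 times it, then the intrinsics apply), "origin" and "attitude" of the camera in the world. Camera axes: x right, y up, looking along -z (the intrinsics and any distortion apply to the point x, -y, -z); pixel columns grow to the right and rows downward; lengths in m; the calibration is good to about 2 mm. A picture is of the moment at which its call begins: read the wrist's pose just before it. camera_model takes no time and is no camera call; for the wrist camera it gives the pose at the moment of the call.
- job_done(): hands the job in; it is judged then, once.
Trained networks look in the newest picture that a camera, given by its name, has taken for a name from the list of things; names that differ only in an ending like _2 or _b are one class to them, and where a whole thing is asked for, a point or a joint stands for the part that bears it (a point fixed in the world has none). Each returns a list of dicts, best first, with "confidence" (0 to 1); they miss things now and then, are a little off and sometimes report something else, mostly with a low value. They report only what shows in the picture. A call takes as long as a camera call.
- outline_of(camera, name): "region" (384x512 bool, what is visible of it).
- mark_of(camera, name): "centre" ([x, y, z] in m, in world coordinates, good to about 4 mm: a listed point, or the origin of a listed thing).
The state is a dict: "time": time; "q": joint angles; "joint_velocities": joint speeds; "joint_torque": joint torques, N m; "tool_pos": TCP position; "ee_rot": TCP orientation; "contact_force": force on the tool from outside, world axes, zero at the start; "moment": the same for the moment, N m; "gripper_width": finger opening in m; "gripper_force": force on a finger pad.
Only numpy, scipy, OpenCV 4.12 (cv2) and the standard library are available. Lean on these libraries where they do the work, as an engineer would, in place of code of your own. Each camera call takes 0.05 s, during which the arm holds its last target. There are 200 camera calls.

## Working session

There is one attempt and no reset: what is moved stays moved. The work goes in short steps, Python scripts to look and compute and a tool call to move; the robot and the scene stay as the last step left them, time stands still between calls to the robot, and variables do not carry over. Pictures are saved under pics/ and viewed, at most 10 in all, crops included, and the job is handed in when it is done.

Besides the shell and the picture viewer there is one more tool, called by a JSON object that holds its "method" and its "body". apply_moves: Moves the arm, as the interface text tells. Its arguments: {"type":"object","properties":{"plan":{"type":"array"}},"required":["plan"]}

```bash
mkdir -p pics
cat > h.py <<'E'
from station import status, get_image, camera_model, job_done, outline_of, mark_of, manip
import numpy as np, cv2
from scipy.spatial.transform import Rotation as R
def Rm(a):
    a=np.array(a,float)
    if a.shape==(3,3): return a
    if a.size==4: return R.from_quat(a).as_matrix()
    return R.from_rotvec(a).as_matrix()
def cam(n):
    c=camera_model(n); f=192/np.tan(np.radians(c['fov_y'])/2); return c,f
def proj(n,P,c=None):
    c0,f=cam(n); c=c or c0
    p=(np.atleast_2d(P)-np.array(c['origin']))@Rm(c['attitude'])
    s=np.c_[p[:,0]/-p[:,2],-p[:,1]/-p[:,2]]; r2=(s**2).sum(1,keepdims=True)
    return s*(1+c['k1']*r2)*f+[c['cx'],c['cy']]
def save(n,fn):
    im=get_image(n); cv2.imwrite('pics/'+fn,im[:,:,::-1]); return im
E
python3 - <<'E'
from h import *
s=status.get_state(); print({k:np.round(v,4).tolist() for k,v in s.items()}); print(vars(manip) if hasattr(manip,'__dict__') else manip)
ims=[]
for n in ['side','top','wrist']:
    ims.append(save(n,n+'0.png')); print(n,camera_model(n))
    for t in ['key_fob','fob_eye','fob_grip','key_stand','key_cabinet','hook_mean','hook','cabinet_frame']:
        try: print(n,t,[(np.round(d['centre'],4).tolist(),round(d['confidence'],2)) for d in mark_of(n,t)[:2]])
        except Exception as e: print(t,e)
E
```

```text
{'time': 0.0, 'q': [-1.281, 0.2766, 1.5061, 0.0, 1.3607, -0.121], 'joint_velocities': [-0.0002, -0.0002, 0.0007, -0.0002, 0.0007, -0.0007], 'joint_torque': [-0.0004, -40.4594, -23.7233, 0.0701, 0.0344, -0.0001], 'tool_pos': [0.2295, -0.5266, 0.2046], 'ee_rot': [-3.0738, -0.6403, 0.0002], 'contact_force': [-0.3596, -0.1976, 0.0656], 'moment': [-0.0014, 0.0197, 0.0288], 'gripper_force': 0.0, 'gripper_width': 0.0942}
{}
side {'fov_y': 43.6847815341993, 'cx': 267.021401911141, 'cy': 197.43034603297238, 'k1': 0.03969188183365936, 'origin': array([0.03649033, 1.09303672, 0.71381209]), 'attitude': array([ 0.30635915, -1.44596767, -2.35372069])}
side key_fob [([0.5356, -0.1579, 0.0048], 0.76), ([0.5936, -0.3803, 0.0004], 0.73)]
side fob_eye [([0.4225, -0.3519, 0.0031], 0.71), ([0.5326, -0.1561, 0.0811], 0.69)]
side fob_grip [([0.5346, -0.1523, 0.1332], 0.71)]
side key_stand [([0.5337, -0.1598, -0.0023], 0.76)]
side key_cabinet [([0.5383, 0.1415, -0.0021], 0.87)]
side hook_mean [([0.558, 0.1394, 0.1196], 0.91), ([0.4097, -0.0016, -0.0015], 0.21)]
hook it knows: binder_clip, cabinet_frame, era
[... 796 characters left out ...]
_stick, highlighter, hook_mean, key_cabinet, key_fob, key_stand, staple_box, usb_stick
top cabinet_frame [([0.5419, 0.1457, -0.0021], 0.83), ([0.5858, 0.3829, 0.0003], 0.7)]
wrist {'fov_y': 69.09619737315461, 'cx': 254.56477089125954, 'cy': 197.7138638105952, 'k1': -0.06255974383706303, 'origin': array([ 0.29539118, -0.49924917,  0.38528037]), 'attitude': array([-0.22097362,  0.14453546, -1.1534137 ])}
wrist key_fob []
wrist fob_eye []
wrist fob_grip []
wrist key_stand []
wrist key_cabinet []
wrist hook_mean []
hook it knows: binder_clip, cabinet_frame, eraser, fob_eye, fob_grip, glue_stick, highlighter, hook_mean, key_cabinet, key_fob, key_stand, staple_box, usb_stick
wrist cabinet_frame []
```

Run:
```python
import cv2,numpy as np
s=cv2.imread('pics/side0.png');t=cv2.imread('pics/top0.png')
cv2.imwrite('pics/both.png',np.vstack([cv2.resize(s,(400,300)),cv2.resize(t,(400,300))]))
```

```text
(no output)
```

View pics/side0.png

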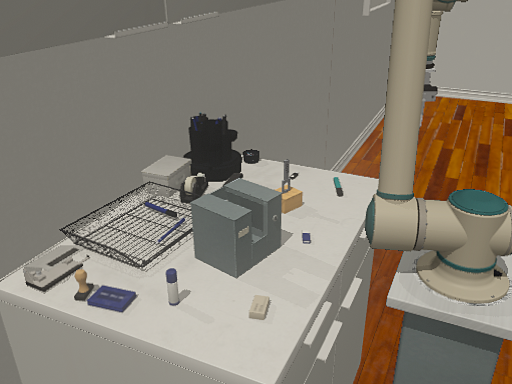

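View pics/top0.png

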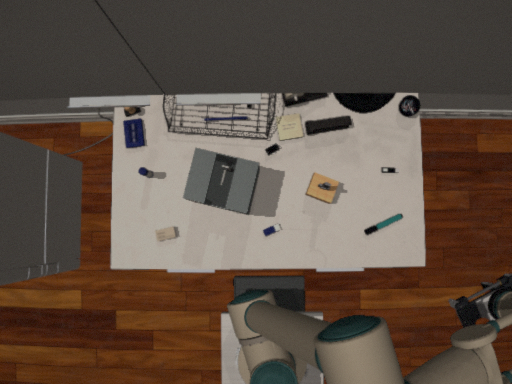

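Side view: cabinet centred near (237,225), stand and fob near (289,195). In the top view the cabinet is near (222,181), with its slot opening towards the robot and the post near (228,160). The stand is near (322,188), and both are yawed. Next I fit their poses from silhouettes.

```bash
cat > fit.py <<'E'
from h import *
from scipy.optimize import minimize
def hullmask(pts):
    m=np.zeros((384,512),np.uint8); cv2.fillConvexPoly(m,cv2.convexHull((pts*16).round().astype(np.int32)),1,shift=4); return m
def box(x0,x1,y0,y1,z0,z1): return np.array([[x,y,z] for x in(x0,x1) for y in(y0,y1) for z in(z0,z1)])
def place(P,x,y,yaw):
    return P@R.from_euler('z',yaw).as_matrix().T+[x,y,0]
def fit(name,B,x0,cams,verbose=1):
    obs={}
    for n in cams:
        get_image(n); o=outline_of(n,name)
        if not o: print('none',n); continue
        m=o[0]['region'].astype(np.uint8); c=np.vstack(cv2.findContours(m,0,1)[0])
        k=np.zeros_like(m); cv2.fillConvexPoly(k,cv2.convexHull(c),1); obs[n]=k
        print(name,n,o[0]['confidence'],m.sum(),k.sum())
    def cost(p,ns):
        return sum(1-(lambda a,b:(a&b).sum()/(a|b).sum())(hullmask(proj(n,place(B,p[0],p[1],p[2]))),obs[n]) for n in ns)
    for ns in [list(obs)]+[[n] for n in obs]:
        best=min((minimize(cost,[x0[0],x0[1],y],args=(ns,),method='Nelder-Mead',options=dict(initial_simplex=np.array([[x0[0],x0[1],y],[x0[0]+.01,x0[1],y],[x0[0],x0[1]+.01,y],[x0[0],x0[1],y+.15]]),xatol=1e-5,fatol=1e-5)) for y in (x0[2]-.2,x0[2],x0[2]+.2)),key=lambda r:r.fun)
        print(ns,np.round(best.x,4),'deg',np.degrees(best.x[2]).round(2),'cost',round(best.fun,4))
if __name__=='__main__':
    fit('key_cabinet',box(-.065,.081,-.092,.092,0,.167),[.54,.142,-.3],['side','top'])
    fit('key_stand',box(-.035,.035,-.04,.04,0,.05),[.534,-.16,-.3],['side','top'])
E
python3 fit.py
```

```text
key_cabinet side 0.64 6915 7041
key_cabinet top 0.82 3613 3734
['side', 'top'] [ 0.5405  0.1416 -0.2526] deg -14.47 cost 0.0371
['side'] [ 0.5429  0.1384 -0.2629] deg -15.06 cost 0.0117
['top'] [ 0.5404  0.1417 -0.2522] deg -14.45 cost 0.0167
key_stand side 0.66 381 404
key_stand top 0.92 645 722
['side', 'top'] [ 0.5353 -0.1601 -0.3739] deg -21.42 cost 0.5356
['side'] [ 0.5183 -0.1722  0.3918] deg 22.45 cost 0.3432
['top'] [ 0.5371 -0.1602 -0.3755] deg -21.51 cost 0.0486
```

```bash
cat >> h.py <<'E'
def tool(): 
    s=status.get_state(); return np.array(s['tool_pos']),Rm(s['ee_rot']),s
def Rt(yaw_y):  # tool pointing down, tool y at world angle yaw_y (rad)
    y=np.array([np.cos(yaw_y),np.sin(yaw_y),0]); z=np.array([0,0,-1.]); return np.c_[np.cross(y,z),y,z]
def go(p,Rg):
    p0,R0,_=tool(); d=R0.T@(np.array(p)-p0)/.06; w=np.degrees(R.from_matrix(R0.T@Rg).as_rotvec())/8
    print('row',np.round(np.r_[d,w],3).tolist(),'mm',round(np.linalg.norm(d)*60,1))
E
python3 - <<'E'
from h import *
p,R0,s=tool(); c=camera_model('wrist'); Rc=Rm(c['attitude'])
o=R0.T@(np.array(c['origin'])-p); v=R0.T@(-Rc[:,2]); print('cam in tool',o,'look',v, 'right',R0.T@Rc[:,0])
print(manip.grip_point_offset)
Rg=Rt(np.radians(-21.5))
for t in ([.535,-.16,.30],):
  # view: TCP such that optical axis hits stand top fob at z=.1
  oc=Rg@o; vv=Rg@v
  zc=t[2]+oc[2]; k=(0.1-zc)/vv[2]; hit=oc+k*vv; tt=np.array([t[0]-hit[0],t[1]-hit[1],t[2]]); print(tt); go(tt,Rg); go(t,Rg)
E
```

```text
cam in tool [ 0.07144833  0.00068137 -0.17977174] look [-2.46970633e-01  1.24802362e-04  9.69022957e-01] right [ 2.63588088e-04  9.99999963e-01 -6.16124113e-05]
-0.0188
[ 0.54360856 -0.13615331  0.3       ]
row [7.4, -3.885, -1.575, 0.0, 0.0, -5.62] mm 510.3
row [7.11, -3.578, -1.575, 0.0, 0.0, -5.62] mm 486.8
```

{"method": "apply_moves", "body": {"plan": [[7.4,-3.885,-1.575,0,0,-5.62,-1],[7.4,-3.885,-1.575,0,0,-5.62,-1],[7.4,-3.885,-1.575,0,0,-5.62,-1],[7.4,-3.885,-1.575,0,0,-5.62,-1],[7.4,-3.885,-1.575,0,0,-5.62,-1],[7.4,-3.885,-1.575,0,0,-5.62,-1],[7.4,-3.885,-1.575,0,0,-5.62,-1],[7.4,-3.885,-1.575,0,0,-5.62,-1],[7.4,-3.885,-1.575,0,0,-5.62,-1],[7.4,-3.885,-1.575,0,0,-5.62,-1],[7.4,-3.885,-1.575,0,0,-5.62,-1],[7.4,-3.885,-1.575,0,0,-5.62,-1],[7.4,-3.885,-1.575,0,0,-5.62,-1]]}}

```text
time: 3.22
tool_pos: [0.543, -0.1371, 0.2999]
ee_rot: [2.598, 1.766, -0.0]
contact_force: [0.7, -1.3, -0.4]
gripper_width: 0.0941
gripper_force: 0.0
```

Run:
```python
from h import *
from fit import *
p,R0,s=tool(); print(s['time'],p,R0.round(4).tolist(),s['q'])
im=save('wrist','w1.png')
for t in ['key_fob','fob_eye','fob_grip','key_stand']: print(t,[(np.round(d['centre'],4).tolist(),round(d['confidence'],2)) for d in mark_of('wrist',t)[:2]])
fit('key_stand',box(-.035,.035,-.04,.04,0,.05),[.534,-.16,-.37],['wrist'])
```

```text
3.225 [ 0.54298034 -0.13714678  0.29993452] [[0.3682, 0.9297, -0.0002], [0.9297, -0.3682, -0.0002], [-0.0002, -0.0001, -1.0]] [-3.71487651e-01  2.15835641e-01  1.35785860e+00 -2.27550331e-04
  1.56803881e+00  5.62781566e-03]
key_fob [([0.5372, -0.1581, 0.008], 0.71)]
fob_eye [([0.5356, -0.1588, 0.0812], 0.73)]
fob_grip [([0.5346, -0.1612, 0.1358], 0.7)]
key_stand [([0.5393, -0.1581, -0.0009], 0.98)]
key_stand wrist 0.95 2155 2417
['wrist'] [ 0.5356 -0.1582 -0.3914] deg -22.43 cost 0.0082
['wrist'] [ 0.5356 -0.1582 -0.3914] deg -22.43 cost 0.0082
```

View pics/w1.png

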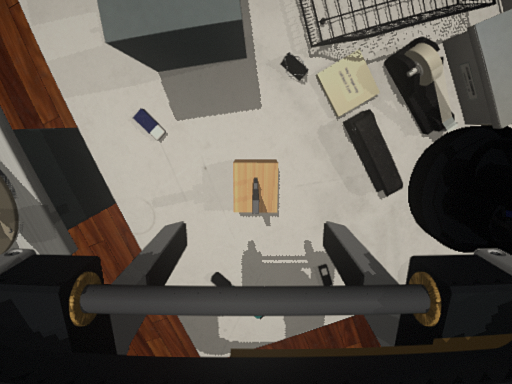

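Run:
```python
from h import *
go([.5557,.1686,.25],Rt(np.radians(-14.5)))
```

```text
row [4.801, -1.675, 0.832, 0.001, 0.0, -0.876] mm 309.1
```

{"method": "apply_moves", "body": {"plan": [[4.8,-1.675,0.83,0,0,-0.876,-1],[4.8,-1.675,0.83,0,0,-0.876,-1],[4.8,-1.675,0.83,0,0,-0.876,-1],[4.8,-1.675,0.83,0,0,-0.876,-1],[4.8,-1.675,0.83,0,0,-0.876,-1],[4.8,-1.675,0.83,0,0,-0.876,-1],[4.8,-1.675,0.83,0,0,-0.876,-1],[4.8,-1.675,0.83,0,0,-0.876,-1]]}}

```text
time: 4.58
tool_pos: [0.5559, 0.1673, 0.2505]
ee_rot: [2.485, 1.921, 0.0]
contact_force: [0.9, -0.3, 1.0]
gripper_width: 0.0941
gripper_force: 0.0
```

Run:
```python
from h import *
p,R0,s=tool(); print(s['time'],p,s['q'])
im=save('wrist','w2.png'); import json
c=camera_model('wrist'); json.dump({k:np.array(v).tolist() for k,v in c.items()},open('c2.json','w'))
for t in ['key_cabinet','hook_mean','cabinet_frame']: print(t,[(np.round(d['centre'],4).tolist(),round(d['confidence'],2)) for d in mark_of('wrist',t)[:2]])
cv2.imwrite('pics/w2b.png',cv2.resize(im[:,:,::-1],(800,600),interpolation=2))
```

```text
4.575 [0.55594192 0.16728662 0.25051716] [ 1.72888630e-01  2.63020670e-01  1.41226730e+00 -6.31725626e-04
  1.46577298e+00  4.27563669e-01]
key_cabinet [([0.5426, 0.1449, -0.003], 0.57)]
hook_mean [([0.5568, 0.1366, 0.1173], 0.63)]
cabinet_frame []
```

View pics/w2b.png

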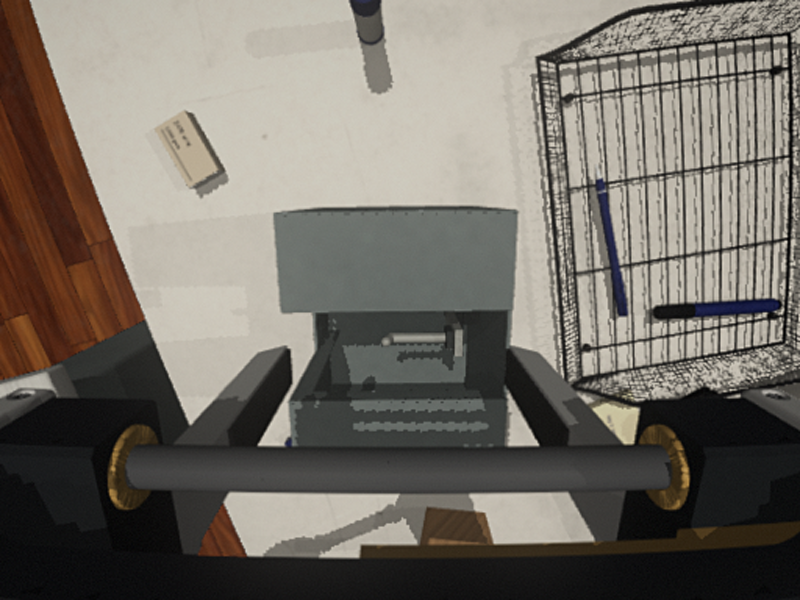

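Wrist view (800 px scale): the left roof half spans (275–517, 210–312), the hook bar runs (385–450, 339) with its tip on the left, and the post is at 458. I'll crop it to get exact pixels.

Run:
```python
import cv2
im=cv2.imread('pics/w2.png')[125:275,165:345]
im=cv2.resize(im,None,fx=4,fy=4,interpolation=2)
for i in range(0,180,20): cv2.line(im,(i*4,0),(i*4,8),(0,0,255),1); cv2.putText(im,str(165+i),(i*4,18),0,.35,(0,0,255))
for i in range(0,150,10): cv2.line(im,(0,i*4),(8,i*4),(0,0,255),1); cv2.putText(im,str(125+i),(10,i*4+4),0,.35,(0,0,255))
cv2.imwrite('pics/w2c.png',im)
```

```text
(no output)
```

View pics/w2c.png

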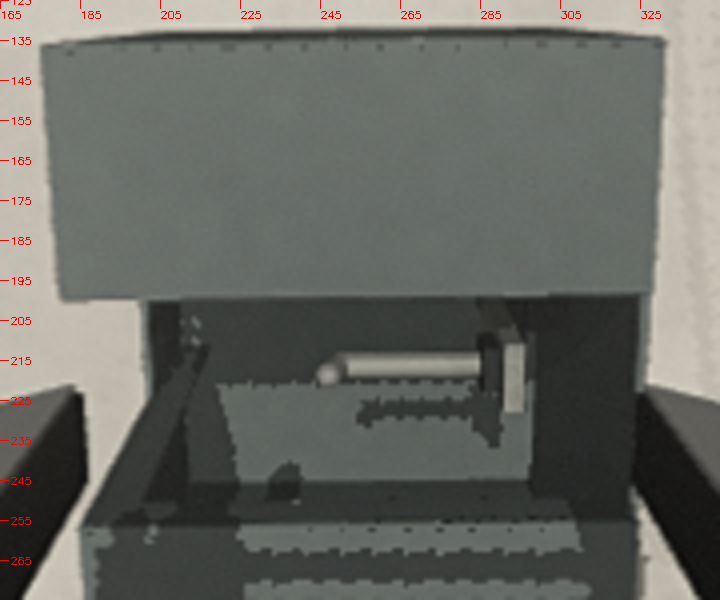

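Key pixels from the crop: roof corners about (175,136), (331,134), (180,200) and (327,198). The right slot edge is (185,256)–(324,255), the bar axis is on row 215.6 near column 268, and the tip is at (247,218).

Run:
```python
from h import *
from scipy.optimize import least_squares
import json; c=json.load(open('c2.json'))
L=np.array([[-.065,.092,.167],[.081,.092,.167],[-.065,.03,.167],[.081,.03,.167],[-.065,-.03,.167],[.081,-.03,.167]])
px=np.array([[175.1,135.6],[330.9,134.1],[180.1,199.6],[327.1,197.9],[185.1,256.1],[323.6,254.6]])
def place(P,q): return P@R.from_euler('z',q[2]).as_matrix().T+[q[0],q[1],0]
f=lambda q:(proj('wrist',place(L,q),c)-px).ravel()
r=least_squares(f,[.54,.142,-.25]); print(r.x,np.degrees(r.x[2]),f(r.x).reshape(-1,2).round(1).tolist())
for h in (.104,.111,.118,.125,.132):
    B=np.array([[.02,0,h],[.04,0,h],[-.0005,0,h+.0115]]); print(h,proj('wrist',place(B,r.x),c).round(1).tolist())
```

```text
[ 0.54113458  0.14230215 -0.24408383] -13.984973567142879 [[-0.8, -0.1], [0.6, -0.3], [-0.9, 0.4], [1.1, 0.6], [-1.2, -0.1], [1.2, 0.0]]
0.104 [[263.9, 209.9], [280.3, 209.7], [246.9, 212.9]]
0.111 [[264.1, 211.6], [280.8, 211.4], [246.7, 214.7]]
0.118 [[264.3, 213.4], [281.3, 213.2], [246.5, 216.6]]
0.125 [[264.5, 215.2], [281.9, 215.0], [246.4, 218.6]]
0.132 [[264.7, 217.1], [282.5, 216.9], [246.2, 220.6]]
```

Run:
```python
from h import *
Rg=Rt(np.radians(-22.4))
go([.5356,-.1585,.25],Rg);go([.5356,-.1585,.117],Rg)
```

```text
row [-5.343, 1.042, 0.008, 0.004, -0.001, 0.975] mm 326.6
row [-5.343, 1.041, 2.225, 0.004, -0.001, 0.975] mm 352.9
```

{"method": "apply_moves", "body": {"plan": [[-5.343,1.042,0,0,0,0.975,-1],[-5.343,1.042,0,0,0,0.975,-1],[-5.343,1.042,0,0,0,0.975,-1],[-5.343,1.042,0,0,0,0.975,-1],[-5.343,1.042,0,0,0,0.975,-1],[-5.343,1.042,0,0,0,0.975,-1],[-5.343,1.042,0,0,0,0.975,-1],[-5.343,1.042,0.9,0,0,0.975,-0.5],[-5.343,1.042,0.9,0,0,0.975,-0.5],[-5.343,1.042,0.9,0,0,0.975,-0.5]]}}

```text
time: 6.02
tool_pos: [0.5369, -0.1564, 0.1976]
ee_rot: [2.606, 1.752, 0.002]
contact_force: [-0.1, -0.4, 0.3]
gripper_width: 0.071
gripper_force: 0.0
```

Run:
```python
from h import *
Rg=Rt(np.radians(-22.4))
p,R0,s=tool();print(p)
im=save('wrist','w3.png')
for t in ['key_fob','fob_eye','fob_grip']: print(t,[(np.round(d['centre'],4).tolist(),round(d['confidence'],2)) for d in mark_of('wrist',t)[:2]])
go([.5356,-.1585,.117],Rg)
```

```text
[ 0.53694315 -0.15640434  0.19762038]
key_fob [([0.537, -0.1593, 0.0062], 0.72)]
fob_eye []
fob_grip [([0.5319, -0.161, 0.1342], 0.89)]
row [-0.027, -0.022, 1.351, 0.025, 0.0, 0.018] mm 81.1
```

View pics/w3.png

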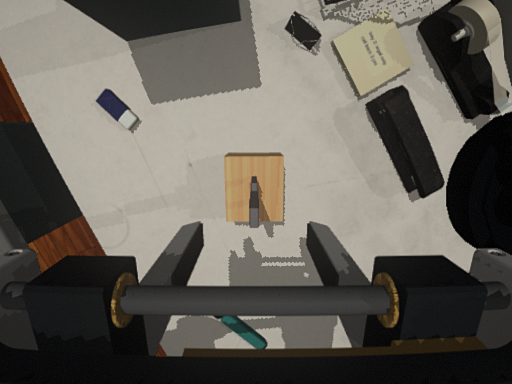

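The tab top is at (254,177–225), and the fingers straddle it symmetrically with their centre at column 255. I'm descending and gripping.

{"method": "apply_moves", "body": {"plan": [[-0.027,-0.022,0.3,0.025,0,0.018,-0.3],[-0.027,-0.022,0.6,0.025,0,0.018,-0.1],[-0.027,-0.022,0.9,0.025,0,0.018,0.1],[-0.027,-0.022,1.1,0.025,0,0.018,0.3],[-0.027,-0.022,1.25,0.025,0,0.018,0.3],[-0.027,-0.022,1.35,0.025,0,0.018,0.3],[-0.027,-0.022,1.35,0.025,0,0.018,0.4],[-0.027,-0.022,1.35,0.025,0,0.018,0.6],[-0.027,-0.022,1.35,0.025,0,0.018,0.8],[-0.027,-0.022,1.35,0.025,0,0.018,1],[-0.027,-0.022,1.35,0.025,0,0.018,1],[-0.027,-0.022,1.35,0.025,0,0.018,1]]}}

```text
time: 7.72
tool_pos: [0.5344, -0.1585, 0.1155]
ee_rot: [-2.609, -1.745, 0.002]
contact_force: [-0.2, 0.5, 2.0]
gripper_width: 0.0077
gripper_force: 30.0
```

Run:
```python
from h import *
p,R0,s=tool();print(p,s['gripper_width'],s['gripper_force'],s['contact_force'],s['moment'])
```

```text
[ 0.53435158 -0.15850998  0.1154952 ] 0.007717567861185778 30.000287890434265 [-0.21057932  0.45798262  1.98822816] [ 0.02643138  0.00663888 -0.01127524]
```

{"method": "apply_moves", "body": {"plan": [[0,0,-0.1,0,0,0,1],[0,0,-0.25,0,0,0,1],[0,0,-0.45,0,0,0,1],[0,0,-0.7,0,0,0,1],[0,0,-1.0,0,0,0,1],[0,0,-1.4,0,0,0,1],[0,0,-1.9,0,0,0,1],[0,0,-2.4,0,0,0,1],[0,0,-2.8,0,0,0,1],[0,0,-3.07,0,0,0,1],[0,0,-3.07,0,0,0,1],[0,0,-3.07,0,0,0,1]]}}

```text
time: 9.22
tool_pos: [0.5341, -0.1584, 0.2984]
ee_rot: [-2.607, -1.744, 0.005]
contact_force: [-1.2, -0.1, -0.5]
gripper_width: 0.0076
gripper_force: 30.0
```

Run:
```python
from h import *
p,R0,s=tool();print(p,s['gripper_width'],s['gripper_force'],s['contact_force'],s['moment'],R0.round(4).tolist())
go([.5604,.1371,.30],Rt(np.radians(-14.2)))
```

```text
[ 0.53407498 -0.15839507  0.29843314] 0.007553094899308211 29.999772012233734 [-1.19730429 -0.11653925 -0.50019127] [-0.02360695 -0.04923286  0.0254226 ] [[0.3817, 0.9243, -0.0051], [0.9243, -0.3817, 0.0021], [-0.0, -0.0055, -1.0]]
row [4.719, -1.475, -0.018, -0.039, -0.003, -1.03] mm 296.7
```

{"method": "apply_moves", "body": {"plan": [[0.5,-0.15,-0.02,0,0,-0.1,1],[1.2,-0.375,-0.02,-0.02,0,-0.3,1],[2.0,-0.625,-0.02,-0.04,0,-0.5,1],[2.8,-0.875,-0.02,-0.04,0,-0.7,1],[3.6,-1.125,-0.02,-0.04,0,-0.9,1],[4.3,-1.34,-0.02,-0.04,0,-1.03,1],[4.72,-1.475,-0.02,-0.04,0,-1.03,1],[4.72,-1.475,-0.02,-0.04,0,-1.03,1],[4.72,-1.475,-0.02,-0.04,0,-1.03,1],[4.72,-1.475,-0.02,-0.04,0,-1.03,1],[4.72,-1.475,-0.02,-0.04,0,-1.03,1]]}}

```text
time: 10.6
tool_pos: [0.561, 0.1359, 0.3009]
ee_rot: [2.479, 1.927, 0.002]
contact_force: [0.1, 0.0, -0.6]
gripper_width: 0.0077
gripper_force: 30.0
```

```bash
cat > st.py <<'E'
from h import *
C=np.array([.541,.142,0]); yaw=np.radians(-14.2); Rcab=R.from_euler('z',yaw).as_matrix()
def cab(p): return Rcab.T@(np.array(p)-C)*1000
p,R0,s=tool()
print('t',s['time'],'cab mm',cab(p).round(1),'tip z',(p[2]*1000-107.5).round(1),'w',round(s['gripper_width']*1000,2),'g',round(s['gripper_force'],1),'F',np.round(s['contact_force'],2),'M',np.round(s['moment'],3))
E
python3 - <<'E'
from st import *
for n in ('side','top','wrist'):
    im=save(n,n+'5.png')
    for t in ['key_fob','fob_eye','fob_grip']: print(n,t,[(np.round(d['centre'],4).tolist(),round(d['confidence'],2)) for d in mark_of(n,t)[:2]])
s=cv2.imread('pics/side5.png'); 
print(proj('side',p[None]),proj('side',p[None]-[0,0,.1075]))
a=cv2.resize(s[100:275,180:330],None,fx=2.6,fy=2.6,interpolation=2); b=cv2.resize(cv2.imread('pics/wrist5.png')[130:305,170:340],None,fx=2.3,fy=2.6,interpolation=2)
cv2.imwrite('pics/c5.png',np.hstack([a,b]))
E
```

```text
t 10.6 cab mm [ 20.9  -1.  300.9] tip z 193.4 w 7.7 g 30.0 F [ 0.14  0.04 -0.57] M [ 0.026 -0.058  0.045]
side key_fob [([0.5626, 0.1404, 0.1922], 0.65), ([0.5375, 0.14, 0.0012], 0.39)]
side fob_eye [([0.5583, 0.1368, 0.2662], 0.55)]
side fob_grip [([0.5591, 0.1441, 0.323], 0.63), ([0.5816, 0.3905, -0.0005], 0.25)]
top key_fob []
top fob_eye []
top fob_grip []
wrist key_fob [([0.5626, 0.1399, 0.1944], 0.61), ([0.5386, -0.154, 0.0012], 0.61)]
wrist fob_eye [([0.563, 0.1349, 0.2665], 0.62), ([0.5629, 0.1352, 0.3193], 0.53)]
wrist fob_grip [([0.5581, 0.1359, 0.3188], 0.75), ([0.5426, 0.1407, -0.001], 0.54)]
[[231.30755094 145.7638759 ]] [[232.60503222 185.96048223]]
```

View pics/c5.png

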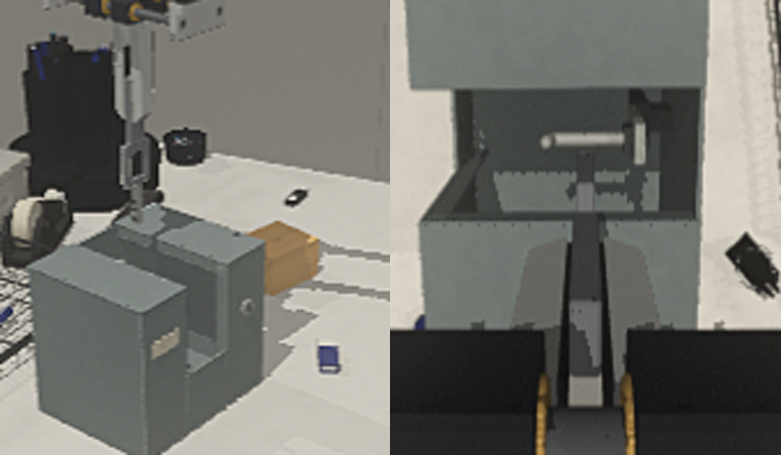

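The fob hangs straight in the grip with its eyelet visible, and the blade is over the bar between hook tip and post. I'll lower it to just above the highest possible contact.

{"method": "apply_moves", "body": {"plan": [[0.015,0,0.2,0,0,0,1],[0.015,0,0.45,0,0,0,1],[0.015,0,0.65,0,0,0,1],[0.015,0,0.8,0,0,0,1],[0.015,0,0.88,0,0,0,1],[0.015,0,0.9,0,0,0,1],[0.015,0,0.9,0,0,0,1]]}}

```text
time: 12.08
tool_pos: [0.5616, 0.1378, 0.2471]
ee_rot: [2.477, 1.929, 0.003]
contact_force: [0.2, -0.4, -0.8]
gripper_width: 0.0077
gripper_force: 30.0
```

```bash
cat >> st.py <<'E'
def avg(n=4):
    F=[];P=[];M=[]
    for _ in range(n):
        get_image('side'); p,_,s=tool(); F.append(s['contact_force']); P.append(p);M.append(s['moment'])
    P=np.mean(P,0); Fc=Rcab.T@np.mean(F,0); print('avg cab',cab(P).round(2),'tip',(P[2]*1000-107.5).round(2),'Fcab',Fc.round(2),'sd',np.std(F,0).round(2),'Mcab',(Rcab.T@np.mean(M,0)).round(3))
E
python3 -c "
from st import *
avg()"
```

```text
t 12.075 cab mm [ 21.    0.9 247.1] tip z 139.6 w 7.7 g 30.0 F [ 0.24 -0.45 -0.82] M [-0.052 -0.04   0.021]
avg cab [ 21.01   0.94 247.29] tip 139.79 Fcab [ 0.08  0.02 -1.13] sd [0.28 0.47 0.56] Mcab [ 0.013 -0.094 -0.013]
```

{"method": "apply_moves", "body": {"plan": [[0,0,0.02,0,0,0,1],[0,0,0.04,0,0,0,1],[0,0,0.06,0,0,0,1],[0,0,0.08,0,0,0,1],[0,0,0.1,0,0,0,1]]}}

```text
time: 12.9
tool_pos: [0.5613, 0.1377, 0.2407]
ee_rot: [2.478, 1.929, 0.002]
contact_force: [1.1, -0.2, 0.4]
gripper_width: 0.0081
gripper_force: 30.0
```

```bash
python3 -c "
from st import *
avg()"
```

```text
t 12.9 cab mm [ 20.8   0.8 240.7] tip z 133.2 w 8.12 g 30.0 F [ 1.05 -0.19  0.37] M [-0.044 -0.094  0.035]
avg cab [ 20.72   0.83 240.7 ] tip 133.2 Fcab [ 0.04 -0.13 -0.92] sd [0.73 0.54 0.41] Mcab [-0.021 -0.05  -0.005]
```

{"method": "apply_moves", "body": {"plan": [[0,0,0.02,0,0,0,1],[0,0,0.04,0,0,0,1]]}}

```text
time: 13.35
tool_pos: [0.5614, 0.1377, 0.2384]
ee_rot: [2.478, 1.929, 0.002]
contact_force: [0.1, 0.9, -1.2]
gripper_width: 0.0082
gripper_force: 30.0
```

```bash
python3 -c "
from st import *
avg()"
```

```text
t 13.35 cab mm [ 20.8   0.9 238.4] tip z 130.9 w 8.24 g 30.0 F [ 0.14  0.92 -1.24] M [-0.041 -0.042 -0.033]
avg cab [ 20.72   0.82 238.3 ] tip 130.8 Fcab [-0.26  0.16 -0.64] sd [0.12 0.52 0.26] Mcab [-0.033 -0.078  0.001]
```

{"method": "apply_moves", "body": {"plan": [[0,0,0.02,0,0,0,1],[0,0,0.02,0,0,0,1]]}}

```text
time: 13.8
tool_pos: [0.5614, 0.1377, 0.2373]
ee_rot: [2.477, 1.929, 0.003]
contact_force: [-0.2, -0.6, -0.3]
gripper_width: 0.008
gripper_force: 30.0
```

```bash
python3 -c "
from st import *
avg()"
```

```text
t 13.8 cab mm [ 20.9   0.9 237.3] tip z 129.8 w 8.05 g 30.0 F [-0.17 -0.62 -0.28] M [ 0.007 -0.102  0.006]
avg cab [ 20.88   0.87 237.33] tip 129.83 Fcab [-0.11  0.02 -0.3 ] sd [0.32 0.14 0.46] Mcab [-0.011 -0.096 -0.013]
```

{"method": "apply_moves", "body": {"plan": [[0,0,0.02,0,0,0,1],[0,0,0.02,0,0,0,1]]}}

```text
time: 14.25
tool_pos: [0.5615, 0.1377, 0.2367]
ee_rot: [2.477, 1.929, 0.003]
contact_force: [-0.5, -0.6, 4.1]
gripper_width: 0.0076
gripper_force: 30.0
```

```bash
python3 -c "
from st import *
avg()"
```

```text
t 14.25 cab mm [ 20.9   0.9 236.7] tip z 129.2 w 7.6 g 30.0 F [-0.46 -0.55  4.1 ] M [-0.086  0.129 -0.003]
avg cab [ 20.92   0.9  236.54] tip 129.04 Fcab [-0.88 -0.6   3.66] sd [0.36 0.42 0.5 ] Mcab [-0.071  0.085  0.   ]
```

Contact came at tip z ≈ 129.1 mm, so the bar axis is about 125.5 mm high, which agrees with the vision estimate. I'll back off, go in front of the hook tip, and lower to threading height (tip ≈ 67 mm).

{"method": "apply_moves", "body": {"plan": [[0,0,-0.1,0,0,0,1],[0,0,-0.3,0,0,0,1],[-0.015,0,-0.45,0,0,0,1],[-0.015,-0.1,-0.45,0,0,0,1],[-0.015,-0.35,-0.45,0,0,0,1],[-0.015,-0.6,-0.45,0,0,0,1],[-0.015,-0.8,-0.45,0,0,0,1],[-0.015,-0.88,-0.45,0,0,0,1],[-0.015,-0.88,-0.45,0,0,0,1],[-0.015,-0.88,-0.45,0,0,0,1]]}}

```text
time: 15.7
tool_pos: [0.5103, 0.1498, 0.2629]
ee_rot: [2.477, 1.928, 0.003]
contact_force: [0.2, -0.7, -0.2]
gripper_width: 0.0077
gripper_force: 30.0
```

```bash
python3 -c "
from st import *
avg(2)
im=save('wrist','w6.png')
c=cv2.resize(im[130:300,170:340,::-1],None,fx=3.5,fy=3.5,interpolation=2); cv2.imwrite('pics/w6c.png',c)
X=[[-.004,0,.137],[.02,0,.1255],[-.032,.03,.167],[-.032,-.03,.167]]
print(proj('wrist',[C+Rcab@np.array(x) for x in X]).round(1).tolist())"
```

```text
t 15.7 cab mm [-31.7  -0.  262.9] tip z 155.4 w 7.68 g 30.0 F [ 0.19 -0.73 -0.22] M [-0.012 -0.069 -0.013]
avg cab [-3.1630e+01 -4.0000e-02  2.6285e+02] tip 155.35 Fcab [-0.24 -0.33 -0.49] sd [0.13 0.6  0.01] Mcab [ 0.001 -0.064  0.034]
[[278.6, 191.7], [298.3, 189.5], [253.6, 169.1], [253.6, 226.1]]
```

View pics/w6c.png

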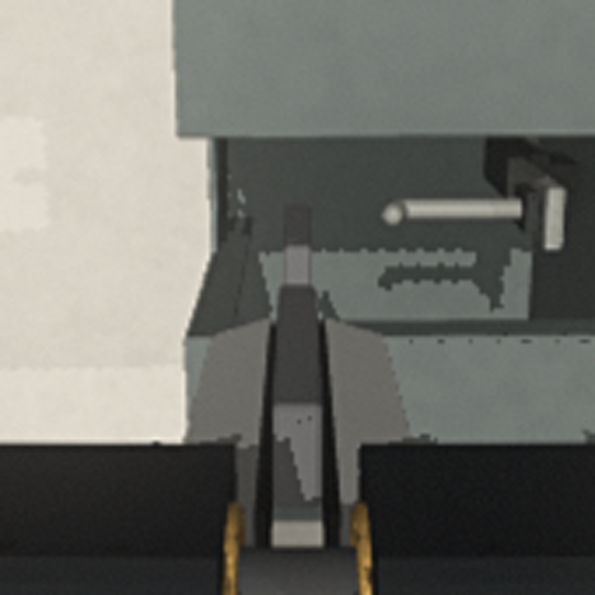

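The hook tip is seen at (279.7,190.9) against a predicted (278.6,191.7), and the bar matches too. The fob is centred in the slot ahead of the tip. Lowering now.

{"method": "apply_moves", "body": {"plan": [[0,0,0.2,0,0,0,1],[0,0,0.45,0,0,0,1],[0,0,0.7,0,0,0,1],[0,0,0.95,0,0,0,1],[0,0,1.15,0,0,0,1],[0,0,1.3,0,0,0,1],[0,0,1.42,0,0,0,1],[0,0,1.46,0,0,0,1],[0,0,1.46,0,0,0,1]]}}

```text
time: 16.98
tool_pos: [0.5103, 0.1498, 0.1755]
ee_rot: [2.477, 1.929, 0.003]
contact_force: [-0.2, 0.1, -0.4]
gripper_width: 0.0078
gripper_force: 30.0
```

```bash
python3 -c "
from st import *
avg(3)"
```

```text
t 16.975 cab mm [-31.7   0.  175.5] tip z 68.0 w 7.79 g 30.0 F [-0.22  0.11 -0.39] M [ 0.013 -0.051  0.002]
avg cab [-3.1590e+01  1.0000e-01  1.7573e+02] tip 68.23 Fcab [-0.08  0.   -0.73] sd [0.23 0.38 0.41] Mcab [-0.013 -0.099 -0.009]
```

{"method": "apply_moves", "body": {"plan": [[0,0.1,0.013,0,0,0,1],[0,0.2,0.013,0,0,0,1],[0,0.28,0.013,0,0,0,1],[0,0.33,0.013,0,0,0,1],[0,0.36,0.013,0,0,0,1],[0,0.39,0.013,0,0,0,1],[0,0.42,0.013,0,0,0,1],[0,0.45,0.013,0,0,0,1],[0,0.45,0.013,0,0,0,1]]}}

```text
time: 18.25
tool_pos: [0.5364, 0.1431, 0.1746]
ee_rot: [2.478, 1.929, 0.002]
contact_force: [-0.1, -0.3, -0.7]
gripper_width: 0.0078
gripper_force: 30.0
```

```bash
python3 -c "
from st import *
avg(3)"
```

```text
t 18.25 cab mm [-4.700e+00 -1.000e-01  1.746e+02] tip z 67.1 w 7.77 g 30.0 F [-0.12 -0.3  -0.72] M [-0.041 -0.001 -0.002]
avg cab [-4.9300e+00 -5.0000e-02  1.7462e+02] tip 67.12 Fcab [ 0.33  0.45 -1.37] sd [0.13 0.4  0.23] Mcab [-0.026 -0.041  0.013]
```

{"method": "apply_moves", "body": {"plan": [[0,0.03,0,0,0,0,1],[0,0.06,0,0,0,0,1],[0,0.09,0,0,0,0,1],[0,0.12,0,0,0,0,1],[0,0.12,0,0,0,0,1]]}}

```text
time: 19.02
tool_pos: [0.5434, 0.1413, 0.1746]
ee_rot: [2.478, 1.929, 0.002]
contact_force: [-0.2, -0.5, -1.9]
gripper_width: 0.0079
gripper_force: 30.0
```

```bash
python3 -c "
from st import *
avg(3)"
```

```text
t 19.025 cab mm [  2.5  -0.  174.6] tip z 67.1 w 7.88 g 30.0 F [-0.19 -0.54 -1.89] M [-0.042 -0.036  0.003]
avg cab [ 2.3200e+00 -8.0000e-02  1.7458e+02] tip 67.08 Fcab [-0.27  0.23 -0.81] sd [0.08 0.51 0.1 ] Mcab [-0.036 -0.033 -0.01 ]
```

{"method": "apply_moves", "body": {"plan": [[0,0.04,0,0,0,0,1],[0,0.1,0,0,0,0,1],[0,0.16,0,0,0,0,1],[0,0.22,0,0,0,0,1],[0,0.28,0,0,0,0,1],[0,0.33,0,0,0,0,1],[0,0.36,0,0,0,0,1],[0,0.36,0.03,0,0,0,1],[0,0.36,0.07,0,0,0,1],[0,0.36,0.11,0,0,0,1],[0,0.36,0.14,0,0,0,1],[0,0.36,0.16,0,0,0,1],[0,0.36,0.16,0,0,0,1]]}}

```text
time: 20.8
tool_pos: [0.5642, 0.1361, 0.165]
ee_rot: [2.478, 1.929, 0.002]
contact_force: [-0.1, 0.2, -0.2]
gripper_width: 0.0081
gripper_force: 30.0
```

```bash
python3 -c "
from st import *
avg(3)"
```

```text
t 20.8 cab mm [ 2.39e+01 -1.00e-01  1.65e+02] tip z 57.5 w 8.07 g 30.0 F [-0.07  0.21 -0.16] M [-0.029 -0.058  0.036]
avg cab [ 2.3990e+01 -4.0000e-02  1.6512e+02] tip 57.62 Fcab [ 0.34  0.12 -0.71] sd [0.49 0.64 0.29] Mcab [-0.025 -0.078  0.025]
```

{"method": "apply_moves", "body": {"plan": [[0,0,0.02,0,0,0,1],[0,0,0.03,0,0,0,1],[0,0,0.03,0,0,0,1]]}}

```text
time: 21.32
tool_pos: [0.5641, 0.1361, 0.1632]
ee_rot: [2.478, 1.929, 0.002]
contact_force: [0.9, 0.1, -1.1]
gripper_width: 0.0076
gripper_force: 30.0
```

```bash
python3 -c "
from st import *
avg(3)"
```

```text
t 21.325 cab mm [ 2.390e+01 -1.000e-01  1.632e+02] tip z 55.7 w 7.6 g 30.0 F [ 0.89  0.07 -1.06] M [-0.04  -0.002 -0.091]
avg cab [ 2.3940e+01 -4.0000e-02  1.6326e+02] tip 55.76 Fcab [ 0.09  0.22 -0.53] sd [0.44 0.12 0.22] Mcab [-0.006 -0.049  0.002]
```

{"method": "apply_moves", "body": {"plan": [[0,0,0.02,0,0,0,1],[0,0,0.04,0,0,0,1],[0,0,0.05,0,0,0,1],[0,0,0.05,0,0,0,1]]}}

```text
time: 21.98
tool_pos: [0.5642, 0.1361, 0.1606]
ee_rot: [2.478, 1.929, 0.002]
contact_force: [0.3, 0.4, 0.6]
gripper_width: 0.0077
gripper_force: 30.0
```

```bash
python3 -c "
from st import *
avg(3)"
```

```text
t 21.975 cab mm [ 24.   -0.  160.6] tip z 53.1 w 7.7 g 30.0 F [0.27 0.44 0.59] M [-0.041  0.023  0.009]
avg cab [ 2.3990e+01 -3.0000e-02  1.6057e+02] tip 53.07 Fcab [-0.5  -0.29  2.06] sd [0.02 0.13 0.43] Mcab [-0.077  0.081 -0.017]
```

{"method": "apply_moves", "body": {"plan": [[0,0,0.02,0,0,0,1],[0,0,0.03,0,0,0,1],[0,0,0.03,0,0,0,1]]}}

```text
time: 22.5
tool_pos: [0.5643, 0.1361, 0.1586]
ee_rot: [2.478, 1.929, 0.002]
contact_force: [-0.7, -0.3, 4.7]
gripper_width: 0.0078
gripper_force: 30.0
```

```bash
python3 -c "
from st import *
avg(3)"
```

```text
t 22.5 cab mm [ 24.   -0.  158.6] tip z 51.1 w 7.8 g 30.0 F [-0.73 -0.26  4.67] M [-0.047  0.158 -0.004]
avg cab [ 2.4000e+01 -1.0000e-02  1.5855e+02] tip 51.05 Fcab [-1.11 -0.87  3.45] sd [0.28 0.44 0.15] Mcab [-0.082  0.149  0.006]
```

Hooked: contact at tip ≈ 53 mm as expected, and the hook now slides at about 4.5 N. I'm drawing it down.

{"method": "apply_moves", "body": {"plan": [[0,0,0.02,0,0,0,1],[0,0,0.04,0,0,0,1],[0,0,0.06,0,0,0,1],[0,0,0.08,0,0,0,1],[0,0,0.09,0,0,0,1],[0,0,0.1,0,0,0,1],[0,0,0.1,0,0,0,1]]}}

```text
time: 23.52
tool_pos: [0.5643, 0.1361, 0.1524]
ee_rot: [2.478, 1.929, 0.002]
contact_force: [0.2, 0.7, 3.0]
gripper_width: 0.0078
gripper_force: 30.0
```

```bash
python3 -c "
from st import *
avg(3)"
```

```text
t 23.525 cab mm [ 24.   -0.  152.4] tip z 44.9 w 7.82 g 30.0 F [0.16 0.75 3.03] M [0.014 0.059 0.016]
avg cab [ 2.3990e+01 -4.0000e-02  1.5238e+02] tip 44.88 Fcab [-0.65  0.41  3.39] sd [0.24 0.26 0.45] Mcab [-0.017  0.078  0.011]
```

{"method": "apply_moves", "body": {"plan": [[0,0,0.015,0,0,0,1],[0,0,0.02,0,0,0,1],[0,0,0.02,0,0,0,1]]}}

```text
time: 24.05
tool_pos: [0.5642, 0.1361, 0.1512]
ee_rot: [2.478, 1.929, 0.002]
contact_force: [-1.0, 0.1, 3.7]
gripper_width: 0.0076
gripper_force: 30.0
```

```bash
python3 -c "
from st import *
avg(3)"
```

```text
t 24.05 cab mm [ 2.400e+01 -1.000e-01  1.512e+02] tip z 43.7 w 7.59 g 30.0 F [-1.04  0.07  3.73] M [ 0.025  0.125 -0.05 ]
avg cab [ 2.3990e+01 -4.0000e-02  1.5126e+02] tip 43.76 Fcab [-0.55  0.11  3.3 ] sd [0.12 0.29 0.5 ] Mcab [-0.007  0.089  0.   ]
```

{"method": "apply_moves", "body": {"plan": [[0,0,0.01,0,0,0,1],[0,0,0.015,0,0,0,1],[0,0,0.015,0,0,0,1]]}}

```text
time: 24.58
tool_pos: [0.5642, 0.1361, 0.1503]
ee_rot: [2.478, 1.929, 0.002]
contact_force: [-0.6, 0.6, 3.0]
gripper_width: 0.0078
gripper_force: 30.0
```

```bash
python3 -c "
from st import *
avg(3)"
```

```text
t 24.575 cab mm [ 24.   -0.  150.3] tip z 42.8 w 7.79 g 30.0 F [-0.62  0.62  3.  ] M [ 0.033  0.102 -0.033]
avg cab [ 2.3990e+01 -3.0000e-02  1.5033e+02] tip 42.83 Fcab [-0.79 -0.14  3.49] sd [0.54 0.19 0.85] Mcab [-0.     0.034 -0.01 ]
```

{"method": "apply_moves", "body": {"plan": [[0,0,0.007,0,0,0,1],[0,0,0.012,0,0,0,1],[0,0,0.012,0,0,0,1]]}}

```text
time: 25.1
tool_pos: [0.5643, 0.1361, 0.15]
ee_rot: [2.478, 1.929, 0.002]
contact_force: [-1.6, 0.5, 5.2]
gripper_width: 0.0079
gripper_force: 30.0
```

```bash
python3 -c "
from st import *
avg(3)"
```

```text
t 25.1 cab mm [ 24.  -0. 150.] tip z 42.5 w 7.94 g 30.0 F [-1.64  0.52  5.18] M [-0.019  0.238  0.058]
avg cab [ 2.4000e+01 -2.0000e-02  1.5005e+02] tip 42.55 Fcab [-1.06  0.21  5.67] sd [0.28 0.1  0.36] Mcab [-0.059  0.178 -0.006]
```

{"method": "apply_moves", "body": {"plan": [[0,0,0.007,0,0,0,1],[0,0,0.012,0,0,0,1],[0,0,0.012,0,0,0,1]]}}

```text
time: 25.62
tool_pos: [0.5643, 0.1361, 0.1499]
ee_rot: [2.477, 1.929, 0.003]
contact_force: [-2.5, -0.4, 8.5]
gripper_width: 0.0076
gripper_force: 30.0
```

```bash
python3 -c "
from st import *
avg(3)"
```

```text
t 25.625 cab mm [ 24.    0.  149.9] tip z 42.4 w 7.55 g 30.0 F [-2.48 -0.36  8.47] M [-0.013  0.334 -0.026]
avg cab [2.4030e+01 1.0000e-02 1.4994e+02] tip 42.44 Fcab [-1.7  -0.34  8.42] sd [0.32 0.12 0.16] Mcab [-0.126  0.376 -0.023]
```

The hook is at its stop: 8.4 N, about 10.8 mm of travel, and no further motion. I'll relieve the load and open gently.

{"method": "apply_moves", "body": {"plan": [[0,0,-0.008,0,0,0,1],[0,0,-0.016,0,0,0,1],[0,0,-0.02,0,0,0,1],[0,0,-0.02,0,0,0,1]]}}

```text
time: 26.28
tool_pos: [0.5643, 0.1361, 0.1501]
ee_rot: [2.478, 1.929, 0.002]
contact_force: [-0.6, 1.3, 4.1]
gripper_width: 0.008
gripper_force: 30.0
```

```bash
python3 -c "
from st import *
avg(3)"
```

```text
t 26.275 cab mm [ 24.   -0.  150.1] tip z 42.6 w 8.02 g 30.0 F [-0.61  1.3   4.13] M [ 0.018  0.092 -0.018]
avg cab [ 2.4000e+01 -4.0000e-02  1.5011e+02] tip 42.61 Fcab [-0.69  0.44  4.29] sd [0.56 0.48 0.69] Mcab [-0.024  0.106  0.016]
```

{"method": "apply_moves", "body": {"plan": [[0,0,-0.012,0,0,0,1],[0,0,-0.012,0,0,0,1],[0,0,-0.012,0,0,0,0.8],[0,0,-0.012,0,0,0,0.7],[0,0,-0.012,0,0,0,0.6],[0,0,-0.012,0,0,0,0.5],[0,0,-0.012,0,0,0,0.4],[0,0,-0.012,0,0,0,0.36],[0,0,-0.012,0,0,0,0.36]]}}

```text
time: 27.55
tool_pos: [0.5642, 0.1361, 0.1509]
ee_rot: [2.478, 1.929, 0.002]
contact_force: [-0.2, 0.1, -0.5]
gripper_width: 0.03
gripper_force: 0.0
```

```bash
python3 -c "
from st import *
avg(2)
im=save('wrist','w7.png')
a=cv2.resize(im[120:310,165:345,::-1],None,fx=2.2,fy=3,interpolation=2); s=get_image('side')[120:310,170:350,::-1]
cv2.imwrite('pics/w7c.png',np.hstack([a,cv2.resize(s,None,fx=2.2,fy=3)]))"
```

```text
t 27.55 cab mm [ 24.   -0.  150.9] tip z 43.4 w 30.03 g 0.0 F [-0.18  0.14 -0.5 ] M [-0.06  -0.061 -0.065]
avg cab [ 2.3990e+01 -4.0000e-02  1.5087e+02] tip 43.37 Fcab [ 0.31 -0.34  0.38] sd [0.34 0.18 0.24] Mcab [-0.023 -0.049 -0.001]
```

View pics/w7c.png

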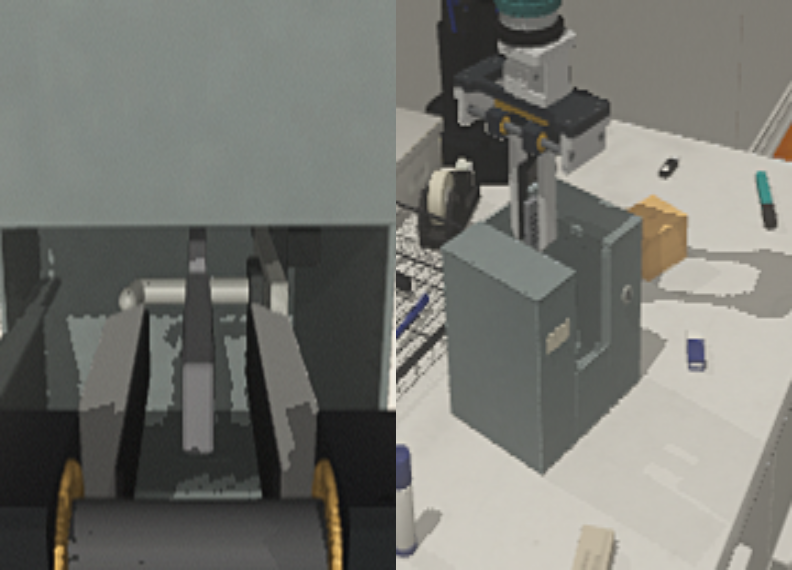

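The fob hangs upright on the bar, centred between the open fingers with clearance on both sides. Withdrawing straight up.

{"method": "apply_moves", "body": {"plan": [[0,0,-0.1,0,0,0,0.36],[0,0,-0.3,0,0,0,0.36],[0,0,-0.6,0,0,0,0.36],[0,0,-0.95,0,0,0,0.36],[0,0,-1.4,0,0,0,0.36],[0,0,-1.9,0,0,0,0.36],[0,0,-2.3,0,0,0,0.36],[0,0,-2.3,0,0,0,0.36],[0,0,-2.3,0,0,0,0.36],[0,0,-2.3,0,0,0,0.36]]}}

```text
time: 29.0
tool_pos: [0.5633, 0.1361, 0.2876]
ee_rot: [2.479, 1.93, -0.001]
contact_force: [0.1, -0.2, -0.7]
gripper_width: 0.0303
gripper_force: 0.0
```

```bash
python3 -c "
from st import *
avg(2)
im=save('wrist','w8.png')
for n in ('wrist','side'):
    get_image(n)
    for t in ['key_fob','fob_eye','fob_grip']: print(n,t,[(cab(d['centre']).round(1).tolist(),round(d['confidence'],2)) for d in mark_of(n,t)[:2]])
cv2.imwrite('pics/w8c.png',cv2.resize(im[110:300,165:345,::-1],None,fx=3,fy=3,interpolation=2))"
```

```text
t 29.0 cab mm [ 23.1  -0.3 287.6] tip z 180.1 w 30.29 g 0.0 F [ 0.09 -0.19 -0.72] M [-0.04  -0.011  0.032]
avg cab [ 2.317e+01 -2.600e-01  2.877e+02] tip 180.2 Fcab [ 0.43 -0.2   0.04] sd [0.29 0.43 0.12] Mcab [-0.02  -0.112  0.004]
wrist key_fob [([24.3, 0.4, 43.5], 0.78)]
wrist fob_eye [([26.6, 1.6, 115.5], 0.81)]
wrist fob_grip [([22.8, -0.5, 168.4], 0.65), ([27.6, -2.1, 46.9], 0.65)]
side key_fob []
side fob_eye [([20.6, -1.1, 118.8], 0.54)]
side fob_grip [([22.4, 7.9, 169.0], 0.67)]
```

View pics/w8c.png

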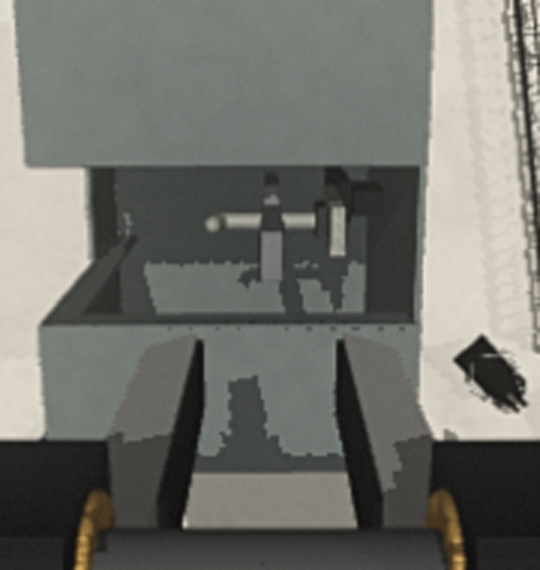

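The fob hangs upright on the bar at (270,220), tip about 43 mm high, clear of the gripper.

```bash
python3 -c "
from station import job_done; print(job_done())"
```

```text
the job is handed in; nothing more can be done
None
```

The fob hangs upright on the cabinet hook, which I drew to its stop at about 8 N (20 N counts as forcing); the gripper is clear and the job was handed in at about 29 s, with no verdict returned.

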